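# Deburr the cut end of a clamped pylon tube

### The job

Take the deburring tool from its wooden rest and run its cone blade slowly all the way round the inner edge of the clamped tube's open top end: begin at the side towards the clamp's screw, go anticlockwise seen from above and finish at the screw side again. Press lightly and evenly (about 6 N, staying between 2 and 12 N), keeping the blade touching in every part of the circle. Then put the tool gently back upright in the hole of its rest, seated on its flange, let go, and leave the other things on the bench alone.

Things in the scene. Friction and masses are not known exactly. Their poses are not given: they have to be found in the camera images.
- clamp: Grey bench clamp, fixed; base plate 130 x 120 x 12 mm, two jaws 62 mm high, gripping an upright aluminium tube (54 mm outside, 46 mm inside diameter, open top). Origin on the bench under the nominal tube axis, z up. Its steel screw with T-bar and two black balls sticks out on its +x side (to x = 117 mm, 42 mm up): the circle starts at this +x side and goes towards +y.
- mouth (a point): Nominal centre of the tube's mouth, 105 mm above the clamp's origin, on its axis. The tube was clamped by hand: the true mouth lies up to 4 mm higher or lower, up to 1 mm off in x and in y, and the tube leans 7 degrees in an unknown direction, so its inner edge lies up to 2.8 mm above and below its centre round the circle. The tube does not give. Find and follow the edge by feel.
- rest: Fixed wooden block 100 x 100 x 60 mm, origin at the centre of its underside. Vertical through hole, 26 mm diameter, in the middle of the top face (60 mm up).
- tool: The deburring tool, about 220 g, upright in the rest at the start. Origin on its axis at the underside of its round metal flange (40 mm diameter, 5 mm thick), which sits on the rest's top face. z up along the handle; blade below the flange.
- handle (a point): Centre of the tool's black square handle (24 x 24 mm, from 5 to 65 mm above the flange's underside). It lies on the tool's axis 35 mm above the flange's underside, so 95 mm above the bench at the start; x and y are square to the handle's flats.
- blade: Steel cone blade, point down, on a 10 mm shank. Origin at the point, on the tool's axis, 73 mm below the handle's centre. The cone is 20 mm wide 7 mm above the point. With the tool upright and the point 18 mm off the tube's axis, mid-flank meets the inner edge, point 3.5 mm below it; no need to turn the tool. Sprung along its axis: yields 1 mm per 6 N, up to 6 mm. At 6 N on the blade the tool feels about 5 N up.
- offcut: Bystander: short offcut of the same tube, 54 mm diameter, 35 mm high, origin under its centre. Leave alone.
- tape: Bystander: roll of tape, 100 mm diameter, 25 mm high, origin under its centre. Leave alone.
- bowl: Bystander: black plaster bowl, 130 mm diameter, 60 mm high, origin under its centre. Leave alone.
- knife: Bystander: plaster spatula lying on the bench along its x axis, about 280 mm long. Leave alone.
There are look-alikes about, which are no part of the job. Several things look just like the rest: the one meant starts farthest to the robot's left. Leave any green look-alike of the tool alone.

How it is judged:
On the way, in this order (a step that is already met when the one before it is completed fails the run):
1. blade touching the tube's inner edge with 2 to 12 N for 0.4 s at the side towards the clamp's screw (start) (x of blade in the frame of clamp above 0.01 m and y of blade in the frame of clamp between -0.0065 and 0.0065 m and horizontal distance between blade and clamp below 0.0215 m and z of blade in the frame of clamp between 0.091 and 0.112 m and contact force between blade and anything else between 2 and 12 N), for 0.4 s.
2. blade touching the tube's inner edge with 2 to 12 N for 0.4 s an eighth of a turn on, anticlockwise (x of blade in the frame of clamp above 0.007 m and y of blade in the frame of clamp above 0.007 m and horizontal distance between blade and clamp below 0.0215 m and z of blade in the frame of clamp between 0.091 and 0.112 m and contact force between blade and anything else between 2 and 12 N), for 0.4 s.
3. blade touching the tube's inner edge with 2 to 12 N for 0.4 s a quarter of a turn on (y of blade in the frame of clamp above 0.01 m and x of blade in the frame of clamp between -0.0065 and 0.0065 m and horizontal distance between blade and clamp below 0.0215 m and z of blade in the frame of clamp between 0.091 and 0.112 m and contact force between blade and anything else between 2 and 12 N), for 0.4 s.
4. blade touching the tube's inner edge with 2 to 12 N for 0.4 s three eighths of a turn on (x of blade in the frame of clamp below -0.007 m and y of blade in the frame of clamp above 0.007 m and horizontal distance between blade and clamp below 0.0215 m and z of blade in the frame of clamp between 0.091 and 0.112 m and contact force between blade and anything else between 2 and 12 N), for 0.4 s.
5. blade touching the tube's inner edge with 2 to 12 N for 0.4 s at the side opposite the screw (x of blade in the frame of clamp below -0.01 m and y of blade in the frame of clamp between -0.0065 and 0.0065 m and horizontal distance between blade and clamp below 0.0215 m and z of blade in the frame of clamp between 0.091 and 0.112 m and contact force between blade and anything else between 2 and 12 N), for 0.4 s.
6. blade touching the tube's inner edge with 2 to 12 N for 0.4 s five eighths of a turn on (x of blade in the frame of clamp below -0.007 m and y of blade in the frame of clamp below -0.007 m and horizontal distance between blade and clamp below 0.0215 m and z of blade in the frame of clamp between 0.091 and 0.112 m and contact force between blade and anything else between 2 and 12 N), for 0.4 s.
7. blade touching the tube's inner edge with 2 to 12 N for 0.4 s three quarters of a turn on (y of blade in the frame of clamp below -0.01 m and x of blade in the frame of clamp between -0.0065 and 0.0065 m and horizontal distance between blade and clamp below 0.0215 m and z of blade in the frame of clamp between 0.091 and 0.112 m and contact force between blade and anything else between 2 and 12 N), for 0.4 s.
8. blade touching the tube's inner edge with 2 to 12 N for 0.4 s seven eighths of a turn on (x of blade in the frame of clamp above 0.007 m and y of blade in the frame of clamp below -0.007 m and horizontal distance between blade and clamp below 0.0215 m and z of blade in the frame of clamp between 0.091 and 0.112 m and contact force between blade and anything else between 2 and 12 N), for 0.4 s.
9. blade touching the tube's inner edge with 2 to 12 N for 0.4 s back at the screw side, closing the circle (all of step 1), for 0.4 s.
At the end, for the whole second after the job is handed in: The tool is back in the hole of its rest, blade down, seated on its flange (handle centre 95 mm above the rest's foot within 3 mm, within 6 mm of the hole's axis, upright within 0.08 rad), released and at rest (horizontal distance between handle and rest below 0.006 m and z of handle in the frame of rest between 0.092 and 0.098 m and angle between handle's own z axis and vertical below 0.08 rad and contact force between the fingers and tool below 0.05 N and linear speed of blade below 0.02 m/s); the robot touches nothing.
It fails at once if the blade is pressed with more than 18 N (contact force between blade and anything else above 18 N).
It fails at once if the tool is dropped (falls free faster than 0.4 m/s, that is from more than about 8 mm) (contact force between the fingers and tool below 0.05 N and linear speed of tool above 0.4 m/s).
It fails at once if a bystander (offcut, tape, bowl or spatula) is moved by more than 20 mm (distance of any of offcut, tape, bowl, knife from where it was at the start of the episode above 0.02 m).
It also fails if it takes over 72 s, if anything falls off the work surface, if the arm or the gripper's body presses on something with over 40 N, if the wrist force passes 120 N, or if a joint passes its speed limit or range.

### The arm

A 6-joint arm with a two-finger parallel gripper is mounted at the origin on the work surface. World frame = base frame: x ahead of the robot, y to its left, z up, the work surface at z = 0. Lengths are in m, angles in rad, forces in N, time in s.
With the tool pointing down it reaches from about 0.25 to 0.775 m from the base axis. Payload 4 kg.
Tool frame: the origin (TCP) lies on the front face of the gripper's body, between the roots of the fingers; the fingertips stand nose_length ahead of it and the grasp point (between the pads) lies 78 mm ahead of it (nose_length is the distance from the TCP to the fingertips, in m); z points along the fingers, y is the line along which they close (so a half turn about z gives the same grasp; the last joint's range is limited). The gripper opens to 94 mm and grips with 3 to 60 N. Pads are 16 mm wide; open, the fingers measure 119 mm over their backs; the gripper's body (75 mm by 177 mm) begins 78 mm behind the grasp point.
Start: joints at [1.064, 0.087, 1.371, -0, 1.684, -0.103], TCP at [0.216, 0.506, 0.303] pointing down, gripper open.
Joint ranges: [-3.1, 3.1], [-0.76, 2.03], [0.27, 2.55], [-1.08, 4.22], [0.17, 2.65], [-2.57, 2.57]. Speed limits (rad/s): [2.79, 2.79, 3.14, 3.14, 3.14, 3.14].

### API

Orientations are given as a unit quaternion [w, x, y, z].
In Python, from workcell import * gives the robot as it stands.
- The arm moves only by the shell command python3 -m inch 'ROWS'. ROWS is JSON, a list of rows, each a list of 3 entries, a list of its own where there are three numbers: the shift along the tool's x, y, z in mm, then the turn about the tool's z in degrees, then the finger opening in mm, from 0 to 94. A call has 1 to 10 rows; each row is the pose to reach, as a shift and turn from the pose commanded when the call began, along the tool's axes at that moment; what a row does not reach only later rows make up. A row lasts 1/12 s, in which the tool goes at most 41.7 mm and 7.16 degrees, less where a joint would pass 70% of its speed; a pose out of reach is approached as far as the arm can. A call with a gripper value outside its range is refused whole. The fingers move at their own pace and stop on an object; the grip force is fixed at half the most. Time passes only in rows, so rows that repeat a pose let the fingers close. It gives the time, the measured TCP pose, the force, the opening and the grip force at its end, in the units of the state.
- get_obs(): the state, without advancing time (a new reading comes with each control period).
- read_camera(name): name is "scene" or "top"; returns a dict with "frame" (420x560x3 uint8, red, green, blue), "z_map" (420x560 float32, m along the optical axis (not along the pixel's ray), 0 where there is no reading), "vfov" (degrees; the focal length in pixels is half the picture's height over the tangent of half this angle, whatever the lens; pixels are square), "cx", "cy" (the principal point, pixels), "dist_coeffs" ([k1, k2, p1, p2, k3] as OpenCV has them; the pictures are not rectified), "eye" and "orientation" of the camera in the world. Camera axes: x right, y down, z forward; pixel columns grow to the right and rows downward; lengths in m; the calibration is good to about 2 mm. A picture is of the moment at which its call begins.
- sign_off(): hands the job in; it is judged then, once.
The state is a dict: "time_s": time; "q": joint angles; "qd": joint speeds; "joint_efforts": joint torques, N m; "eef_pos": TCP position; "ee_rot": TCP orientation; "wrist_force": force on the tool from outside, world axes, zero at the start; "ft_torque": the same for the moment, N m; "width": opening from 0.0 (shut) to 1.0 (fully open); "gripper_force": force on a finger pad.
Only numpy, scipy, OpenCV 4.12 (cv2) and the standard library are available. Lean on these libraries where they do the work, as an engineer would, in place of code of your own. Each camera call takes 0.05 s, during which the arm holds its last target. There are 200 camera calls.

## Working session

There is one attempt and no reset: what is moved stays moved. The work goes in short steps, Python scripts to look and compute and a shell command to move; the robot and the scene stay as the last step left them, time stands still between calls to the robot, and variables do not carry over. Pictures are saved under pics/ and viewed, at most 10 in all, crops included, and the job is handed in when it is done.

```bash
mkdir -p pics; ls; cat > h.py <<'E'
from workcell import *
import numpy as np, cv2
from scipy.spatial.transform import Rotation as R
def rot(q): return R.from_quat([q[1],q[2],q[3],q[0]])
def grab(n):
    c=read_camera(n); h,w=c["frame"].shape[:2]
    f=h/2/np.tan(np.radians(c["vfov"])/2)
    K=np.array([[f,0,c["cx"]],[0,f,c["cy"]],[0,0,1]])
    c["K"]=K
    g=np.stack(np.meshgrid(np.arange(w),np.arange(h)),-1).reshape(-1,1,2).astype(np.float64)
    u=cv2.undistortPoints(g,K,np.array(c["dist_coeffs"],float)).reshape(h,w,2)
    z=c["z_map"][...,None]
    P=np.concatenate([u*z,z],-1)
    c["P"]=P@rot(c["orientation"]).as_matrix().T+np.array(c["eye"])
    c["P"][c["z_map"]==0]=np.nan
    return c
E
python3 - <<'E'
from h import *
for n in("scene","top"):
    c=grab(n); cv2.imwrite(f"pics/{n}0.png",c["frame"][...,::-1]); np.savez(f"{n}0.npz",P=c["P"],f=c["frame"]); print(n,c["eye"],c["orientation"],c["vfov"])
o=get_obs(); print(o)
E
```

```text
pics
scene [ 1.15208052 -0.80227815  0.94077127] [-0.39704067  0.86487242  0.27899534 -0.1285146 ] 42.93885950982461
top [ 0.34685486 -0.012039    1.17795652] [ 0.07066188 -0.68370976  0.72241188 -0.07529237] 56.959575900102585
{'time_s': 0.1, 'q': array([ 1.06392460e+00,  8.78949780e-02,  1.37208473e+00, -2.93659063e-06,
        1.68360500e+00, -1.03088815e-01]), 'qd': array([ 0.00207558, -0.00305422, -0.00382283,  0.00210172, -0.00209431,
       -0.00115553]), 'joint_efforts': array([ 1.55336147e-03, -3.41251731e+01, -3.03301191e+01,  7.18871830e-02,
        3.04766418e-02, -1.07644237e-04]), 'eef_pos': array([0.2159485 , 0.50550763, 0.30162278]), 'ee_rot': array([-2.97689725e-04,  2.00522789e-01,  9.79688532e-01, -9.50501835e-04]), 'wrist_force': array([-0.59207434,  0.39762491,  0.3700982 ]), 'ft_torque': array([-0.03172708, -0.01232523, -0.05716399]), 'gripper_force': 0.0, 'width': 0.9975711899901494}
```

View pics/top0.png

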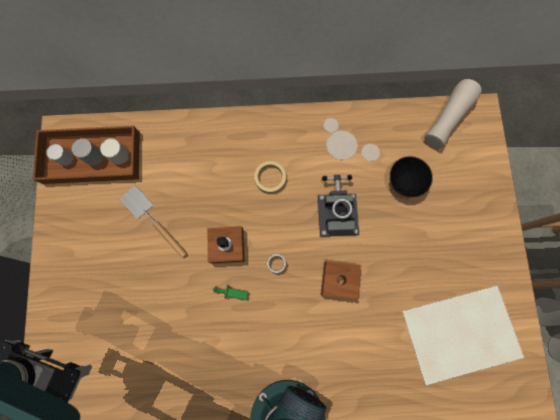

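View pics/scene0.png

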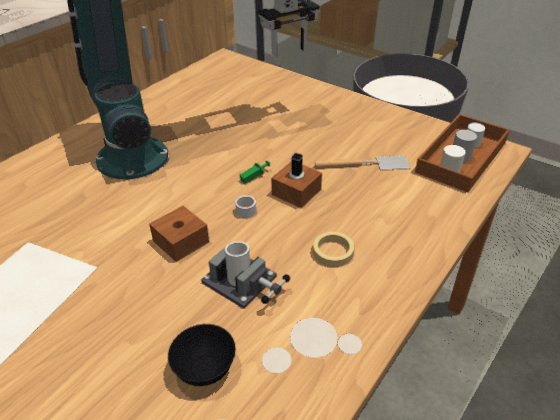

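Top view: the rest with the tool is at about (225,245), farthest left. The clamp is at (340,210) with its screw pointing up (+x). The green look-alike is at (233,294) and the empty rest at (341,281). Next I measure these.

```bash
cat > m.py <<'E'
from h import *
def rect(m,P):
    p=P[m][:,:2].astype(np.float32); (c,s,a)=cv2.minAreaRect(p); return np.round(c,4),np.round(s,4),round(a,1),len(p)
def comp(m,seed):
    n,l=cv2.connectedComponents(m.astype(np.uint8)); 
    v=l[seed[1]-12:seed[1]+12,seed[0]-12:seed[0]+12]; v=v[v>0]; return l==np.bincount(v).argmax()
for n in("top","scene"):
    d=np.load(n+"0.npz");P=d["P"];z=P[...,2]
    D=P
    if n=="top":
        r0=P[245,240,:2]; c0=P[205,342,:2]; print(P[245,240],P[206,342],P[185,338])
    q=np.linalg.norm(P[...,:2]-r0,axis=-1)<.09; k=np.linalg.norm(P[...,:2]-c0,axis=-1)<.13
    print(n,"rest z",np.nanmedian(z[q&(z>.05)&(z<.068)]),rect(q&(z>.054)&(z<.066),P))
    t=q&(z>.115)&(z<.135); print("handle top",np.nanmedian(z[t]),rect(t,P))
    t=q&(z>.075)&(z<.135); print("handle all",rect(t,P))
    t=k&(z>.095)&(z<.115); print("tube rim",rect(t,P),cv2.minEnclosingCircle(P[t][:,:2].astype(np.float32)),np.nanmedian(z[t]))
    t=k&(z>.006)&(z<.018); print("base",rect(t,P))
    t=k&(z>.055)&(z<.07); print("jaws",rect(t,P))
    t=k&(z>.03)&(z<.05)&(P[...,0]>c0[0]+.07); print("screw",rect(t,P))
E
python3 m.py
python3 -c "
import cv2
a=cv2.imread('pics/top0.png');x=cv2.resize(a[215:275,195:275],None,fx=5,fy=5,interpolation=2);y=cv2.resize(a[165:245,305:375],None,fx=5,fy=5,interpolation=2)
import numpy as np
b=np.zeros((400,760,3),'uint8');b[:300,:400]=x;b[:,405:755]=y;cv2.imwrite('pics/c1.png',b)"
```

```text
[0.48776579 0.10969428 0.06024828] [ 0.59635549 -0.20238545  0.01622415] [ 0.65527163 -0.19075909  0.04728144]
top rest z 0.060437740566752995 (array([0.4938, 0.1529]), array([0.0931, 0.1012]), 89.9, 904)
handle top 0.12428727319878763 (array([0.4933, 0.1562]), array([0.0239, 0.0241]), 11.9, 83)
handle all (array([0.4932, 0.1562]), array([0.024 , 0.0243]), 9.5, 112)
tube rim (array([ 0.5707, -0.1864]), array([0.0537, 0.0498]), 87.3, 95) ((0.5705007314682007, -0.18700022995471954), 0.027836818248033524) 0.10137695227443566
base (array([ 0.5827, -0.19  ]), array([0.2053, 0.2269]), 76.2, 832)
jaws (array([ 0.5998, -0.1884]), array([0.0832, 0.1691]), 88.8, 588)
screw (array([ 0.6776, -0.189 ]), array([0.0183, 0.0953]), 0.4, 100)
scene rest z 0.0607188415525593 (array([0.4938, 0.15  ]), array([0.1047, 0.0986]), 1.3, 692)
handle top 0.12428602737765332 (array([0.4948, 0.1542]), array([0.0249, 0.0275]), 13.2, 80)
handle all (array([0.4948, 0.1534]), array([0.0252, 0.0297]), 10.8, 212)
tube rim (array([ 0.5713, -0.1886]), array([0.0526, 0.0557]), 71.3, 193) ((0.5723444819450378, -0.188771590590477), 0.029218796640634537) 0.10007778271772594
base (array([ 0.5924, -0.2261]), array([0.2005, 0.186 ]), 48.7, 808)
jaws (array([ 0.5964, -0.1884]), array([0.1666, 0.0829]), 0.5, 752)
screw (array([ 0.6774, -0.1912]), array([0.0212, 0.0902]), 0.4, 185)
```

View pics/c1.png

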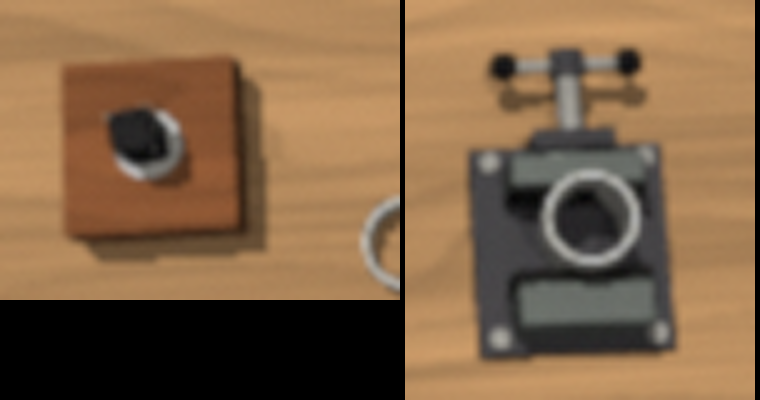

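Crop: the tool sits in the rest with its handle turned about 11° from the world axes. The clamp's screw points almost straight along +x, and the tube centre is near (0.571, -0.187). Moving over the handle.

```bash
python3 -m inch '[[[-200,-107,0],28,94],[[-393,-213,60],55,94],[[-393,-213,60],55,94],[[-393,-213,60],55,94],[[-393,-213,60],55,94],[[-393,-213,60],55,94],[[-393,-213,60],55,94],[[-393,-213,60],55,94],[[-393,-213,60],55,94],[[-393,-213,60],55,94]]'
cat >> h.py <<'E'
def to(p,yaw=None):
    o=get_obs(); M=rot(o["ee_rot"]).as_matrix(); y=np.degrees(np.arctan2(M[1,1],M[0,1]))
    print("t",o["time_s"],"eef",np.round(o["eef_pos"],4),"yaw_y",round(y,2),"zaxis",np.round(M[:,2],4),"F",np.round(o["wrist_force"],2),"grip",o["gripper_force"],o["width"])
    print("shift",np.round(M.T@(np.array(p)-o["eef_pos"])*1000,1),"turn",None if yaw is None else round(y-yaw,1))
E
python3 - <<'E'
from h import *
import workcell; print([k for k in dir(workcell) if k[0]!='_'], getattr(workcell,'nose_length',None))
to([.494,.155,.173],11.5)
c=grab("top");P=c["P"];z=P[...,2]
cv2.imwrite("pics/t1.png",c["frame"][...,::-1])
E
```

```text
time_s: 0.93
eef_pos: [0.4731, 0.1806, 0.2471]
ee_rot: [-0.0, 0.63, 0.776, -0.0]
wrist_force: [0.8, 0.2, 0.1]
width: 1.0
gripper_force: 0.0
['MotionError', 'get_obs', 'nose_length', 'read_camera', 'sign_off'] 0.0972
t 0.9333 eef [0.4731 0.1806 0.2471] yaw_y 11.85 zaxis [-5.e-04  1.e-04 -1.e+00] F [0.8  0.2  0.11] grip 0.0 1.0001048340135306
shift [-29.3  15.3  74.1] turn 0.4
```

```bash
python3 -m inch '[[[-15,8,0],0,94],[[-29,15,0],0,94],[[-29,15,0],0,94],[[-29,15,0],0,94]]'; python3 -c "
from h import *
to([.494,.155,.174],11.5)"
```

```text
time_s: 1.32
eef_pos: [0.493, 0.157, 0.2472]
ee_rot: [-0.001, 0.631, 0.776, -0.0]
wrist_force: [0.4, 0.6, -0.4]
width: 0.998
gripper_force: 0.0
t 1.3167 eef [0.493  0.157  0.2472] yaw_y 11.78 zaxis [-1.4e-03  3.0e-04 -1.0e+00] F [ 0.39  0.63 -0.41] grip 0.0 0.9983402989245054
shift [-2.2  0.7 73.2] turn 0.3
```

```bash
python3 -m inch '[[[0,0,20],0,94],[[-1,0,45],0,94],[[-1,0,65],0,94],[[-1,0,73],0,94],[[-1,0,73],0,94],[[-1,0,73],0,94],[[-1,0,73],0,60],[[-1,0,73],0,40],[[-1,0,73],0,30],[[-1,0,73],0,30]]'; python3 -m inch '[[[0,0,0],0,24],[[0,0,0],0,15],[[0,0,0],0,15],[[0,0,0],0,15],[[0,0,0],0,15]]'; python3 -c "
from h import *
to([.494,.155,.174],11.5)"
```

```text
time_s: 2.15
eef_pos: [0.4938, 0.1563, 0.1759]
ee_rot: [0.001, 0.63, 0.776, 0.001]
wrist_force: [0.5, 0.2, 0.2]
width: 0.752
gripper_force: 0.0
time_s: 2.57
eef_pos: [0.4933, 0.1561, 0.1747]
ee_rot: [-0.0, 0.63, 0.776, 0.0]
wrist_force: [-0.6, -0.2, 0.1]
width: 0.399
gripper_force: 0.0
t 2.5667 eef [0.4933 0.1561 0.1747] yaw_y 11.86 zaxis [-1.e-04  1.e-04 -1.e+00] F [-0.57 -0.23  0.06] grip 0.0 0.39888108373071657
shift [-1.2  0.4  0.7] turn 0.4
```

```bash
python3 -m inch '[[[0,0,0],0,15],[[0,0,0],0,15],[[0,0,0],0,15],[[0,0,0],0,15],[[0,0,0],0,15],[[0,0,0],0,15]]'; python3 -c "
from h import *
to([.494,.155,.254],11.5)"
```

```text
time_s: 3.07
eef_pos: [0.4932, 0.1561, 0.1747]
ee_rot: [-0.0, 0.63, 0.776, -0.0]
wrist_force: [-0.5, -0.1, -0.1]
width: 0.258
gripper_force: 29.6
t 3.0667 eef [0.4932 0.1561 0.1747] yaw_y 11.87 zaxis [-3.e-04 -0.e+00 -1.e+00] F [-0.53 -0.1  -0.11] grip 29.63292807340622 0.25755061774136756
shift [ -1.3   0.5 -79.3] turn 0.4
```

```bash
python3 -m inch '[[[0,0,-5],0,15],[[0,0,-17],0,15],[[0,0,-32],0,15],[[0,0,-50],0,15],[[0,0,-68],0,15],[[0,0,-85],0,15],[[0,0,-98],0,15],[[0,0,-105],0,15],[[0,0,-108],0,15],[[0,0,-108],0,15]]' && python3 -m inch '[[[-8,0,0],0,15],[[-24,1,0],0,15],[[-48,2,0],0,15],[[-76,4,0],0,15],[[-106,6,0],0,15],[[-136,8,0],0,15],[[-166,10,0],0,15],[[-196,12,0],0,15],[[-226,14,0],0,15],[[-256,16,0],0,15]]' && python3 -m inch '[[[-28,2,0],0,15],[[-52,3,0],0,15],[[-72,5,0],0,15],[[-88,6,0],0,15],[[-96,6,0],0,15],[[-100,6,0],0,15],[[-100,6,0],0,15],[[-100,6,0],0,15],[[-100,6,0],0,15],[[-100,6,0],0,15]]'; python3 -c "
from h import *
to([.5875,-.1875,.27],11.5)
for n in('top','scene'):
    c=grab(n);np.savez(n+'2.npz',P=c['P'],f=c['frame']);x=cv2.resize(c['frame'],None,fx=1,fy=1);cv2.imwrite(f'pics/{n}2.png',x[...,::-1])
for i in range(4): print(np.round(get_obs()['wrist_force'],2))
"
```

```text
time_s: 3.9
eef_pos: [0.4935, 0.1562, 0.2837]
ee_rot: [0.0, 0.63, 0.776, 0.001]
wrist_force: [0.4, -0.1, -2.0]
width: 0.257
gripper_force: 29.6
time_s: 4.73
eef_pos: [0.5612, -0.0931, 0.2811]
ee_rot: [-0.001, 0.63, 0.776, -0.001]
wrist_force: [0.5, -0.1, -1.6]
width: 0.256
gripper_force: 29.6
time_s: 5.57
eef_pos: [0.588, -0.1866, 0.2831]
ee_rot: [0.0, 0.63, 0.777, 0.0]
wrist_force: [-0.2, 0.5, -1.3]
width: 0.255
gripper_force: 29.6
t 5.5667 eef [ 0.588  -0.1866  0.2831] yaw_y 11.95 zaxis [ 4.e-04  2.e-04 -1.e+00] F [-0.16  0.48 -1.34] grip 29.634454250335693 0.25479675134101937
shift [-0.8 -0.7 13.1] turn 0.4
[-0.03 -0.03 -1.54]
[-0.03 -0.03 -1.54]
[-0.03 -0.03 -1.54]
[-0.03 -0.03 -1.54]
```

View pics/scene2.png

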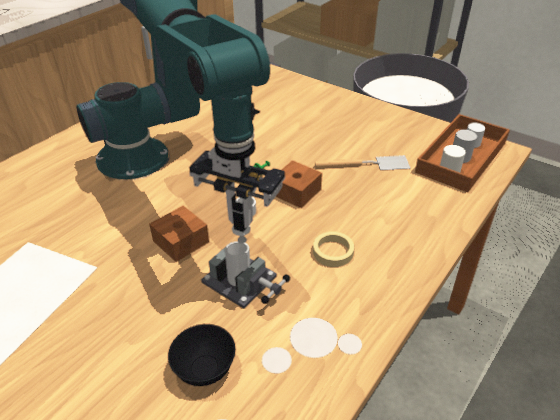

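The scene view shows the tool held upright, blade at about (241,240) above the tube mouth. Before descending I estimate the rim plane and hole position from depth data I already have.

```bash
python3 - <<'E'
from h import *
for n in("top0","scene0"):
    P=np.load(n+".npz")["P"].reshape(-1,3); C=np.array([.571,-.1875])
    d=P[:,:2]-C; r=np.hypot(*d.T); m=(r>.0235)&(r<.0265)&(P[:,2]>.092)&(P[:,2]<.116)
    A=np.c_[np.ones(m.sum()),d[m]]; s,*_=np.linalg.lstsq(A,P[m,2],rcond=None)
    print(n,m.sum(),"z0",s[0].round(4),"slopes",s[1:].round(3),"rms",np.std(P[m,2]-A@s).round(4))
# hole in the rest
for n in("top2","scene2"):
    P=np.load(n+".npz")["P"];z=P[...,2]
    q=(np.linalg.norm(P[...,:2]-[.494,.152],axis=-1)<.03)
    h=q&(z<.05); 
    t=(np.linalg.norm(P[...,:2]-[.494,.152],axis=-1)<.085)&(z>.056)&(z<.065)
    print(n,h.sum(),P[h].mean(0) if h.any() else '',cv2.minAreaRect(P[t][:,:2].astype(np.float32)))
    F=P[(np.linalg.norm(P[...,:2]-[.588,-.187],axis=-1)<.03)&(z>.164)&(z<.1745)]
    if len(F): print("flange",len(F),F.min(0).round(4),F.max(0).round(4),cv2.minEnclosingCircle(F[:,:2].astype(np.float32)))
E
```

```text
top0 54 z0 0.1009 slopes [ 0.043 -0.073] rms 0.0026
scene0 101 z0 0.0993 slopes [ 0.036 -0.069] rms 0.0038
top2 57 [0.49830092 0.16266184 0.01303944] ((0.493172824382782, 0.1561250239610672), (0.09991127252578735, 0.09969921410083771), 0.020748170092701912)
flange 26 [ 0.5707 -0.1828  0.1691] [ 0.6043 -0.1676  0.1744] ((0.5874773263931274, -0.17890170216560364), 0.01733790710568428)
scene2 19 [0.4862392  0.16603046 0.04499463] ((0.49396711587905884, 0.15524259209632874), (0.1073838472366333, 0.10571720451116562), 89.58908081054688)
flange 63 [ 0.5722 -0.2071  0.1676] [ 0.6099 -0.171   0.1744] ((0.5900045037269592, -0.18879655003547668), 0.02012954093515873)
```

```bash
cat > s.py <<'E'
from h import *
import sys
C=np.array([.5705,-.187]); 
def st(deg,rad=16.5):
    o=get_obs(); M=rot(o["ee_rot"]).as_matrix(); p=o["eef_pos"]; d=(p[:2]-C)*1000
    t=np.radians(deg); g=np.array([*(C+rad/1000*np.array([np.cos(t),np.sin(t)])),p[2]])
    print("t %.2f th %.1f r %.1f z %.2f F"%(o["time_s"],np.degrees(np.arctan2(d[1],d[0])),np.hypot(*d),p[2]*1000),np.round(o["wrist_force"],2),"-> shift",np.round(M.T@(g-p)*1000,1))
if __name__=="__main__":
    for a in sys.argv[1:]: st(float(a))
E
python3 -m inch '[[[0,-1,-0],0,15],[[-0.5,-1,5],0,15],[[-0.5,-1,12],0,15],[[-0.5,-1,19],0,15],[[-0.5,-1,24],0,15],[[-0.5,-1,26],0,15],[[-0.5,-1,27],0,15],[[-0.5,-1,27],0,15],[[-0.5,-1,27],0,15],[[-0.5,-1,27],0,15]]' >/dev/null; python3 s.py 0; python3 -m inch '[[[0,0,0.5],0,15],[[0,0,1],0,15],[[0,0,1],0,15],[[0,0,1],0,15]]' >/dev/null; python3 s.py 0
```

```text
t 6.50 th -5.1 r 16.9 z 256.26 F [ 0.25  0.18 -2.38] -> shift [ 1.5 -0.  -0. ]
t 6.83 th -4.8 r 16.7 z 254.78 F [ 0.5  -0.45 -2.29] -> shift [1.4 0.1 0. ]
```

```bash
python3 -m inch '[[[0.7,0,0.5],0,15],[[1.2,0,1],0,15],[[1.2,0,1],0,15],[[1.2,0,1],0,15]]' >/dev/null; python3 s.py 0;  python3 -m inch '[[[0,0,0.5],0,15],[[0,0,1],0,15],[[0,0,1],0,15],[[0,0,1],0,15]]' >/dev/null; python3 s.py 0
```

```text
t 7.17 th -0.6 r 16.4 z 253.69 F [-0.15  0.72 -1.6 ] -> shift [0.1 0.1 0. ]
t 7.50 th -0.8 r 16.4 z 252.67 F [-0.36  0.13 -1.44] -> shift [0.2 0.1 0. ]
```

```bash
python3 -m inch '[[[0,0,0.5],0,15],[[0,0,1],0,15],[[0,0,1],0,15],[[0,0,1],0,15]]' >/dev/null; python3 s.py 0
```

```text
t 7.83 th -0.8 r 16.4 z 251.71 F [-0.09 -0.42 -2.02] -> shift [0.2 0.2 0. ]
```

```bash
python3 -m inch '[[[0,0,0.5],0,15],[[0,0,0.5],0,15],[[0,0,0.5],0,15]]' >/dev/null; python3 s.py 0
```

```text
t 8.08 th -0.8 r 16.4 z 251.43 F [ 0.07  0.43 -0.83] -> shift [0.2 0.1 0. ]
```

```bash
python3 -m inch '[[[0,0,0.5],0,15],[[0,0,0.5],0,15],[[0,0,0.5],0,15]]' >/dev/null; python3 s.py 0
```

```text
t 8.33 th -0.8 r 16.5 z 251.10 F [ 0.67 -0.54 -0.86] -> shift [ 0.2  0.1 -0. ]
```

```bash
python3 -m inch '[[[0,0,0.5],0,15],[[0,0,0.5],0,15],[[0,0,0.5],0,15]]' >/dev/null; python3 s.py 0
```

```text
t 8.58 th -0.9 r 16.5 z 250.71 F [-1.2   0.03  1.31] -> shift [ 0.3  0.1 -0. ]
```

```bash
python3 -m inch '[[[0,0,0.2],0,15],[[0,0,0.2],0,15],[[0,0,0.2],0,15]]' >/dev/null; python3 s.py 0;python3 -m inch '[[[0,0,0],0,15],[[0,0,0],0,15],[[0,0,0],0,15]]' >/dev/null; python3 s.py 11
```

```text
t 8.83 th -0.8 r 16.5 z 250.48 F [-1.47 -0.24  2.25] -> shift [ 0.2  0.1 -0. ]
t 9.08 th -0.8 r 16.5 z 250.35 F [-1.5  -0.21  2.64] -> shift [ 3.4  0.4 -0. ]
```

```bash
python3 -m inch '[[[0.7,0.1,0.1],0,15],[[1.4,0.2,0.2],0,15],[[2.1,0.2,0.3],0,15],[[2.8,0.3,0.4],0,15],[[3.4,0.4,0.4],0,15],[[3.4,0.4,0.4],0,15]]' >/dev/null; python3 s.py 22.5
```

```text
t 9.58 th 10.4 r 16.1 z 249.45 F [-2.95 -2.26  3.77] -> shift [ 3.5  0.2 -0. ]
```

```bash
python3 -m inch '[[[0.7,0.1,0],0,15],[[1.4,0.1,0],0,15],[[2.1,0.2,0],0,15],[[2.8,0.2,0],0,15],[[3.5,0.2,0],0,15],[[3.5,0.2,0],0,15]]' >/dev/null; python3 s.py 34
```

```text
t 10.08 th 23.7 r 16.8 z 249.47 F [-2.04 -3.24  1.73] -> shift [ 2.8 -1.2  0. ]
```

```bash
python3 -m inch '[[[0.6,-0.2,0.1],0,15],[[1.2,-0.5,0.1],0,15],[[1.8,-0.8,0.2],0,15],[[2.4,-1,0.3],0,15],[[2.8,-1.2,0.3],0,15],[[2.8,-1.2,0.3],0,15]]' >/dev/null; python3 s.py 45
```

```text
t 10.58 th 34.3 r 17.0 z 249.36 F [-0.68 -1.83  2.02] -> shift [ 2.5 -1.9  0. ]
```

```bash
python3 -m inch '[[[0.5,-0.4,0.1],0,15],[[1,-0.8,0.1],0,15],[[1.5,-1.2,0.2],0,15],[[2,-1.6,0.3],0,15],[[2.5,-1.9,0.3],0,15],[[2.5,-1.9,0.3],0,15]]' >/dev/null; python3 s.py 56 ; python3 -m inch '[[[0,0,0],0,15],[[0,0,0],0,15]]' >/dev/null; python3 s.py 56
```

```text
t 11.08 th 45.9 r 16.3 z 248.65 F [-0.01 -0.49  0.44] -> shift [ 2.4 -1.7  0. ]
t 11.25 th 45.6 r 16.2 z 248.69 F [-0.59  0.23 -0.88] -> shift [ 2.5 -1.7  0. ]
```

```bash
python3 -m inch '[[[0,0,0.3],0,15],[[0,0,0.5],0,15],[[0,0,0.5],0,15]]' >/dev/null; python3 s.py 56 ; python3 -m inch '[[[0,0,0.1],0,15],[[0,0,0.1],0,15],[[0,0,0.1],0,15]]' >/dev/null; python3 s.py 56
```

```text
t 11.50 th 45.3 r 16.2 z 248.51 F [0.59 0.52 0.46] -> shift [ 2.6 -1.7  0. ]
t 11.75 th 44.9 r 16.0 z 248.42 F [-0.79  0.35  0.83] -> shift [ 2.7 -1.6  0. ]
```

```bash
python3 -m inch '[[[0,0,0.3],0,15],[[0,0,0.3],0,15],[[0,0,0.3],0,15]]' >/dev/null; python3 s.py 56 ; python3 -m inch '[[[0,0,0],0,15],[[0,0,0],0,15],[[0,0,0],0,15]]' >/dev/null; python3 s.py 56
```

```text
t 12.00 th 44.7 r 16.0 z 248.26 F [-1.03  1.15  0.06] -> shift [ 2.8 -1.6  0. ]
t 12.25 th 44.6 r 16.0 z 248.22 F [-1.68 -0.29  0.81] -> shift [ 2.8 -1.6  0. ]
```

```bash
python3 -c "
from h import *
to([0,0,0])
c=grab('scene');x=c['frame'][165:285,180:310];cv2.imwrite('pics/c3.png',cv2.resize(x,None,fx=5,fy=5,interpolation=2)[...,::-1])"; python3 -m inch '[[[0,0,0.3],0,15],[[0,0,0.3],0,15],[[0,0,0.3],0,15]]' >/dev/null; python3 s.py 56
```

```text
t 12.25 eef [ 0.5819 -0.1758  0.2482] yaw_y 11.86 zaxis [-1.e-04  1.e-04 -1.e+00] F [-1.68 -0.29  0.81] grip 29.632060825824738 0.2558492142326009
shift [ 291.6 -533.3  248.3] turn None
t 12.55 th 44.5 r 16.0 z 248.01 F [-1.35  0.74  1.75] -> shift [ 2.8 -1.7  0. ]
```

View pics/c3.png

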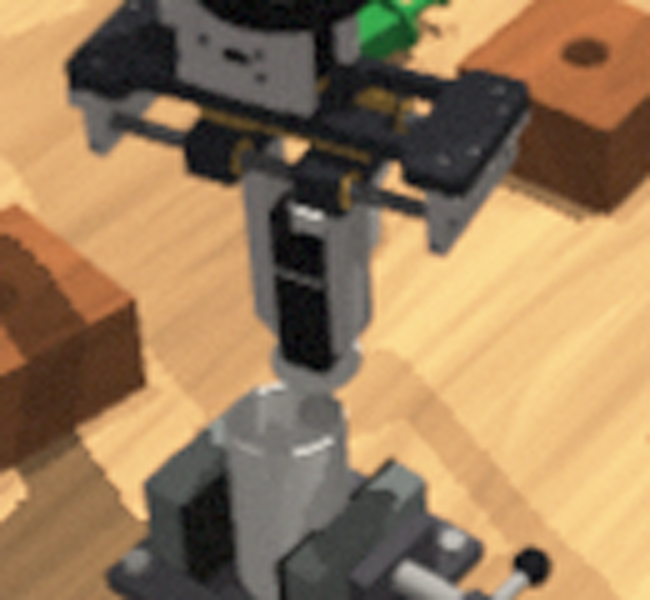

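The crop shows the handle sitting squarely between the fingers and the blade at the rim near (310,385). I continue with a combined model and force feed.

```bash
cat > s.py <<'E'
from h import *
import sys
C=np.array([.5705,-.187]); W=2.1
h=lambda t:1.38*np.cos(t)-2.46*np.sin(t)
o=get_obs(); M=rot(o["ee_rot"]).as_matrix(); p=o["eef_pos"]; d=(p[:2]-C)*1000; r=np.hypot(*d); th=np.arctan2(d[1],d[0])
Fu=o["wrist_force"][2]+W
for a in sys.argv[1:]:
    t=np.radians(float(a)); g=np.array([*(C+.0165*np.array([np.cos(t),np.sin(t)])),p[2]])
    s=M.T@(g-p)*1000
    dz=-(h(t)-h(th))-.7*(16.5-r); 
    print("t %.2f th %.1f r %.1f z %.2f Fup %.1f"%(o["time_s"],np.degrees(th),r,p[2]*1000,Fu),"F",np.round(o["wrist_force"],1),"->",a,"shift",np.round(s[:2],1),"down ff %.2f + fb %.2f = %.2f"%(dz,.2*(4.5-Fu),dz+.2*(4.5-Fu)))
E
python3 -m inch '[[[0.6,-0.3,0.1],0,15],[[1.2,-0.7,0.2],0,15],[[1.8,-1.1,0.2],0,15],[[2.4,-1.5,0.3],0,15],[[2.8,-1.7,0.3],0,15],[[2.8,-1.7,0.3],0,15]]' >/dev/null; python3 s.py 67.5
```

```text
t 13.05 th 54.9 r 16.1 z 247.57 Fup 2.0 F [ 0.4 -2.1 -0.1] -> 67.5 shift [ 2.6 -2.4] down ff 0.22 + fb 0.50 = 0.72
```

```bash
python3 -m inch '[[[0.3,-0.3,0.3],0,15],[[0.8,-0.8,0.5],0,15],[[1.4,-1.2,0.6],0,15],[[2,-1.7,0.7],0,15],[[2.6,-2.3,0.7],0,15],[[2.6,-2.3,0.7],0,15]]' >/dev/null; python3 s.py 79
```

```text
t 13.55 th 67.7 r 16.8 z 247.09 Fup 3.6 F [-0.2 -3.9  1.5] -> 79 shift [ 1.3 -3. ] down ff 0.60 + fb 0.17 = 0.77
```

```bash
python3 -m inch '[[[0.3,-0.6,0.2],0,15],[[0.6,-1.2,0.4],0,15],[[0.9,-1.8,0.5],0,15],[[1.1,-2.4,0.7],0,15],[[1.3,-3,0.7],0,15],[[1.3,-3,0.7],0,15]]' >/dev/null; python3 s.py 90
```

```text
t 14.05 th 78.7 r 16.8 z 246.44 Fup 4.0 F [ 1.3 -3.4  1.9] -> 90 shift [ 0.7 -3.2] down ff 0.51 + fb 0.10 = 0.61
```

```bash
python3 -m inch '[[[0.2,-0.6,0.2],0,15],[[0.3,-1.2,0.3],0,15],[[0.5,-1.8,0.4],0,15],[[0.6,-2.5,0.5],0,15],[[0.7,-3.2,0.6],0,15],[[0.7,-3.2,0.6],0,15]]' >/dev/null; python3 s.py 90;  python3 -m inch '[[[0,0,0],0,15],[[0,0,0],0,15],[[0,0,0],0,15]]' >/dev/null; python3 s.py 101
```

```text
t 14.55 th 90.3 r 16.4 z 245.67 Fup 5.5 F [ 2.5 -1.9  3.4] -> 90 shift [0.  0.1] down ff -0.05 + fb -0.19 = -0.24
t 14.80 th 90.2 r 16.4 z 245.58 Fup 6.2 F [ 3.1 -1.3  4.1] -> 101 shift [ 0.4 -3.1] down ff 0.17 + fb -0.34 = -0.17
```

```bash
sed -i 's/\.0165/.0170/;s/16\.5-r/17-r/' s.py; python3 -m inch '[[[0.2,-0.6,-0.1],0,15],[[0.3,-1.2,-0.2],0,15],[[0.5,-1.8,-0.3],0,15],[[0.7,-2.5,-0.3],0,15],[[0.8,-3.2,-0.3],0,15],[[0.8,-3.2,-0.3],0,15]]' >/dev/null; python3 s.py 112
```

```text
t 15.30 th 102.0 r 16.8 z 245.74 Fup 3.4 F [ 2.7 -3.4  1.3] -> 112 shift [-0.1 -3. ] down ff -0.03 + fb 0.21 = 0.19
```

```bash
python3 -m inch '[[[0,-0.6,0.1],0,15],[[0,-1.2,0.2],0,15],[[0,-1.8,0.2],0,15],[[-0.1,-2.4,0.3],0,15],[[-0.1,-3,0.3],0,15],[[-0.1,-3,0.3],0,15]]' >/dev/null; python3 s.py 123.5
```

```text
t 15.80 th 111.5 r 17.1 z 245.69 Fup 3.9 F [ 4.2 -1.7  1.8] -> 123.5 shift [-1.  -3.4] down ff 0.05 + fb 0.12 = 0.17
```

```bash
python3 -m inch '[[[-0.2,-0.7,0.1],0,15],[[-0.4,-1.4,0.1],0,15],[[-0.6,-2.1,0.1],0,15],[[-0.8,-2.8,0.2],0,15],[[-1,-3.4,0.2],0,15],[[-1,-3.4,0.2],0,15]]' >/dev/null; python3 s.py 135
```

```text
t 16.30 th 123.4 r 17.0 z 245.46 Fup 5.2 F [ 5.2 -0.7  3.1] -> 135 shift [-1.6 -3. ] down ff -0.07 + fb -0.14 = -0.21
```

```bash
python3 -m inch '[[[-0.3,-0.6,0],0,15],[[-0.6,-1.2,-0.1],0,15],[[-1,-1.8,-0.1],0,15],[[-1.3,-2.4,-0.2],0,15],[[-1.6,-3,-0.2],0,15],[[-1.6,-3,-0.2],0,15]]' >/dev/null; python3 s.py 135;  python3 -m inch '[[[0,0,0],0,15],[[0,0,0],0,15]]' >/dev/null; python3 s.py 146
```

```text
t 16.80 th 134.2 r 17.0 z 245.54 Fup 4.9 F [ 4.9 -1.1  2.8] -> 135 shift [-0.1 -0.2] down ff 0.00 + fb -0.08 = -0.07
t 16.97 th 134.2 r 17.0 z 245.51 Fup 4.7 F [ 5.3 -0.1  2.6] -> 146 shift [-2.2 -2.7] down ff -0.18 + fb -0.04 = -0.23
```

```bash
python3 -m inch '[[[-0.4,-0.5,-0.1],0,15],[[-0.9,-1.1,-0.1],0,15],[[-1.3,-1.6,-0.2],0,15],[[-1.8,-2.2,-0.2],0,15],[[-2.2,-2.7,-0.2],0,15],[[-2.2,-2.7,-0.2],0,15]]' >/dev/null; python3 s.py 157
```

```text
t 17.47 th 144.5 r 17.1 z 245.74 Fup 4.1 F [5.4 0.9 2. ] -> 157 shift [-2.9 -2.3] down ff -0.24 + fb 0.07 = -0.16
```

```bash
python3 -m inch '[[[-0.6,-0.5,0],0,15],[[-1.2,-0.9,-0.1],0,15],[[-1.8,-1.4,-0.1],0,15],[[-2.4,-1.9,-0.2],0,15],[[-2.9,-2.3,-0.2],0,15],[[-2.9,-2.3,-0.2],0,15]]' >/dev/null; python3 s.py 168.5
```

```text
t 17.97 th 155.3 r 17.1 z 245.89 Fup 5.5 F [5.8 2.1 3.4] -> 168.5 shift [-3.4 -1.9] down ff -0.37 + fb -0.20 = -0.57
```

```bash
python3 -m inch '[[[-0.6,-0.4,-0.2],0,15],[[-1.3,-0.8,-0.3],0,15],[[-2,-1.2,-0.5],0,15],[[-2.7,-1.6,-0.6],0,15],[[-3.4,-1.9,-0.6],0,15],[[-3.4,-1.9,-0.6],0,15]]' >/dev/null; python3 s.py 180
```

```text
t 18.47 th 166.7 r 17.3 z 246.31 Fup 5.3 F [5.  3.1 3.2] -> 180 shift [-3.9 -1. ] down ff -0.33 + fb -0.16 = -0.49
```

```bash
python3 -m inch '[[[-0.8,-0.2,-0.2],0,15],[[-1.6,-0.4,-0.3],0,15],[[-2.4,-0.6,-0.5],0,15],[[-3.2,-0.8,-0.6],0,15],[[-3.9,-1,-0.6],0,15],[[-3.9,-1,-0.6],0,15]]' >/dev/null; python3 s.py 180; python3 -m inch '[[[0,0,0],0,15],[[0,0,0],0,15]]' >/dev/null; python3 s.py 191
```

```text
t 18.97 th 178.3 r 17.2 z 246.67 Fup 5.1 F [4.1 4.5 3. ] -> 180 shift [-0.6  0.1] down ff 0.10 + fb -0.12 = -0.03
t 19.13 th 178.3 r 17.2 z 246.69 Fup 5.0 F [5.3 4.8 2.9] -> 191 shift [-3.8 -0.3] down ff -0.41 + fb -0.10 = -0.50
```

```bash
sed -i 's/(4\.5-Fu)/(4-Fu)/g' s.py; python3 -m inch '[[[-0.8,-0.1,-0.2],0,15],[[-1.6,-0.1,-0.4],0,15],[[-2.4,-0.2,-0.6],0,15],[[-3.2,-0.2,-0.7],0,15],[[-3.8,-0.3,-0.7],0,15],[[-3.8,-0.3,-0.7],0,15]]' >/dev/null; python3 s.py 202.5
```

```text
t 19.63 th -171.0 r 17.3 z 247.10 Fup 5.1 F [4.5 5.3 3. ] -> 202.5 shift [-4.   0.5] down ff -0.46 + fb -0.23 = -0.68
```

```bash
python3 -m inch '[[[-0.8,0.1,-0.2],0,15],[[-1.6,0.2,-0.4],0,15],[[-2.4,0.3,-0.6],0,15],[[-3.2,0.5,-0.8],0,15],[[-3.9,0.6,-0.9],0,15],[[-3.9,0.6,-0.9],0,15]]' >/dev/null; python3 s.py 213.5
```

```text
t 20.13 th -159.4 r 17.2 z 247.57 Fup 5.8 F [2.8 6.3 3.7] -> 213.5 shift [-3.6  1.2] down ff -0.46 + fb -0.37 = -0.83
```

```bash
python3 -m inch '[[[0,0,-0.4],0,15],[[0,0,-0.5],0,15],[[0,0,-0.5],0,15]]' >/dev/null; python3 s.py 213.5
```

```text
t 20.38 th -159.1 r 17.3 z 247.84 Fup 3.7 F [3.3 5.8 1.6] -> 213.5 shift [-3.6  1.2] down ff -0.43 + fb 0.05 = -0.37
```

```bash
python3 -m inch '[[[-0.7,0.2,-0.2],0,15],[[-1.4,0.5,-0.4],0,15],[[-2.1,0.7,-0.5],0,15],[[-2.8,1,-0.7],0,15],[[-3.5,1.3,-0.7],0,15],[[-3.5,1.3,-0.7],0,15]]' >/dev/null; python3 s.py 225
```

```text
t 20.88 th -148.1 r 17.4 z 248.29 Fup 5.2 F [1.5 6.4 3.1] -> 225 shift [-3.4  2.1] down ff -0.36 + fb -0.24 = -0.60
```

```bash
python3 -m inch '[[[-0.4,0.4,-0.3],0,15],[[-1.2,0.9,-0.5],0,15],[[-2,1.3,-0.7],0,15],[[-2.7,1.8,-0.8],0,15],[[-3.3,2.3,-0.9],0,15],[[-3.3,2.3,-0.9],0,15]]' >/dev/null; python3 s.py 225; python3 -m inch '[[[0,0,-0.2],0,15],[[0,0,-0.2],0,15],[[0,0,-0.2],0,15]]' >/dev/null; python3 s.py 236
```

```text
t 21.38 th -135.8 r 17.3 z 248.84 Fup 4.6 F [1.1 5.9 2.5] -> 225 shift [-0.   0.4] down ff 0.20 + fb -0.13 = 0.07
t 21.63 th -135.8 r 17.3 z 248.94 Fup 4.4 F [0.7 6.3 2.3] -> 236 shift [-2.6  2.4] down ff -0.31 + fb -0.08 = -0.39
```

```bash
python3 -m inch '[[[-0.4,0.5,-0.2],0,15],[[-1,1,-0.4],0,15],[[-1.6,1.5,-0.5],0,15],[[-2.1,2,-0.6],0,15],[[-2.6,2.5,-0.7],0,15],[[-2.6,2.5,-0.7],0,15]]' >/dev/null; python3 s.py 247.5
```

```text
t 22.13 th -124.7 r 17.4 z 249.40 Fup 4.4 F [-0.8  6.   2.3] -> 247.5 shift [-2.1  3. ] down ff -0.26 + fb -0.09 = -0.35
```

```bash
python3 -m inch '[[[-0.4,0.6,-0.2],0,15],[[-0.8,1.2,-0.3],0,15],[[-1.2,1.8,-0.5],0,15],[[-1.7,2.5,-0.6],0,15],[[-2.1,3.1,-0.7],0,15],[[-2.1,3.1,-0.7],0,15]]' >/dev/null; python3 s.py 259
```

```text
t 22.63 th -113.3 r 17.3 z 249.79 Fup 4.7 F [-1.3  3.8  2.6] -> 259 shift [-1.5  3.4] down ff -0.20 + fb -0.15 = -0.34
```

```bash
python3 -m inch '[[[-0.3,0.7,-0.1],0,15],[[-0.6,1.4,-0.2],0,15],[[-0.9,2.1,-0.4],0,15],[[-1.2,2.8,-0.5],0,15],[[-1.5,3.4,-0.5],0,15],[[-1.5,3.4,-0.5],0,15]]' >/dev/null; python3 s.py 270
```

```text
t 23.13 th -100.1 r 17.5 z 250.45 Fup 3.7 F [-3.2  4.   1.6] -> 270 shift [-0.4  3. ] down ff 0.08 + fb 0.06 = 0.14
```

```bash
python3 -m inch '[[[-0.1,0.6,0],0,15],[[-0.2,1.2,0],0,15],[[-0.3,1.8,0],0,15],[[-0.4,2.4,0],0,15],[[-0.4,3,0],0,15],[[-0.4,3,0],0,15]]' >/dev/null; python3 s.py 270; python3 -m inch '[[[0,0,0],0,15],[[0,0,0],0,15]]' >/dev/null; python3 s.py 281
```

```text
t 23.63 th -90.9 r 17.5 z 250.62 Fup 4.2 F [-3.6  3.3  2.1] -> 270 shift [0.4 0.4] down ff 0.31 + fb -0.04 = 0.27
t 23.80 th -90.8 r 17.5 z 250.65 Fup 3.9 F [-4.1  4.   1.8] -> 281 shift [0.  3.6] down ff 0.09 + fb 0.02 = 0.11
```

```bash
python3 -m inch '[[[0,0.7,0],0,15],[[0.1,1.4,0],0,15],[[0.1,2.1,0],0,15],[[0.1,2.8,0],0,15],[[0.2,3.5,0],0,15],[[0.2,3.5,0],0,15]]' >/dev/null; python3 s.py 292.5
```

```text
t 24.30 th -79.3 r 17.4 z 250.85 Fup 3.7 F [-4.8  3.4  1.6] -> 292.5 shift [0.6 3.5] down ff 0.13 + fb 0.06 = 0.18
```

```bash
python3 -m inch '[[[0.1,0.7,0],0,15],[[0.3,1.4,0.1],0,15],[[0.4,2.1,0.1],0,15],[[0.6,2.8,0.1],0,15],[[0.7,3.5,0.1],0,15],[[0.7,3.5,0.1],0,15]]' >/dev/null; python3 s.py 304
```

```text
t 24.80 th -67.7 r 17.4 z 251.04 Fup 5.0 F [-4.1  3.5  2.9] -> 304 shift [1.4 3.2] down ff 0.26 + fb -0.20 = 0.06
```

```bash
python3 -m inch '[[[0.3,0.6,0],0,15],[[0.6,1.2,0],0,15],[[0.9,1.8,0],0,15],[[1.2,2.5,0],0,15],[[1.4,3.2,0],0,15],[[1.4,3.2,0],0,15]]' >/dev/null; python3 s.py 315
```

```text
t 25.30 th -56.5 r 17.4 z 251.18 Fup 4.3 F [-6.4  1.6  2.2] -> 315 shift [1.9 2.9] down ff 0.36 + fb -0.07 = 0.29
```

```bash
python3 -m inch '[[[0.4,0.6,0],0,15],[[0.8,1.2,0],0,15],[[1.2,1.8,0.1],0,15],[[1.6,2.4,0.1],0,15],[[2,2.8,0.1],0,15],[[2,2.8,0.1],0,15]]' >/dev/null; python3 s.py 315; python3 -m inch '[[[0,0,0],0,15],[[0,0,0],0,15]]' >/dev/null; python3 s.py 326
```

```text
t 25.80 th -45.0 r 17.5 z 251.37 Fup 3.7 F [-5.3  1.1  1.6] -> 315 shift [ 0.4 -0.3] down ff 0.33 + fb 0.06 = 0.39
t 25.97 th -44.7 r 17.5 z 251.42 Fup 4.2 F [-5.3  0.2  2.1] -> 326 shift [2.4 2.2] down ff 0.52 + fb -0.04 = 0.48
```

```bash
python3 -m inch '[[[0.5,0.4,0],0,15],[[1,0.9,0.1],0,15],[[1.5,1.3,0.2],0,15],[[2,1.8,0.2],0,15],[[2.5,2.2,0.3],0,15],[[2.5,2.2,0.3],0,15]]' >/dev/null; python3 s.py 337.5
```

```text
t 26.47 th -33.6 r 17.6 z 251.55 Fup 4.5 F [-6.3  0.3  2.4] -> 337.5 shift [2.9 1.7] down ff 0.70 + fb -0.10 = 0.59
```

```bash
python3 -m inch '[[[0.6,0.3,0.1],0,15],[[1.2,0.6,0.2],0,15],[[1.8,1,0.3],0,15],[[2.4,1.3,0.4],0,15],[[3,1.6,0.4],0,15],[[3,1.6,0.4],0,15]]' >/dev/null; python3 s.py 349
```

```text
t 26.97 th -21.2 r 17.7 z 251.72 Fup 3.9 F [-5.1 -1.3  1.8] -> 349 shift [3.1 0.8] down ff 0.88 + fb 0.02 = 0.90
```

```bash
python3 -m inch '[[[0.7,0.2,0.2],0,15],[[1.4,0.3,0.3],0,15],[[2,0.5,0.4],0,15],[[2.6,0.6,0.6],0,15],[[3.2,0.7,0.7],0,15],[[3.2,0.7,0.7],0,15]]' >/dev/null; python3 s.py 0
```

```text
t 27.47 th -9.7 r 17.7 z 251.55 Fup 3.7 F [-3.9 -1.9  1.6] -> 0 shift [3.  0.2] down ff 0.85 + fb 0.06 = 0.91
```

```bash
python3 -m inch '[[[0.7,0,0.2],0,15],[[1.4,0.1,0.3],0,15],[[2,0.1,0.4],0,15],[[2.6,0.2,0.6],0,15],[[3.1,0.2,0.7],0,15],[[3.1,0.2,0.7],0,15]]' >/dev/null; python3 s.py 0; python3 -m inch '[[[0.2,0,0],0,15],[[0.2,0,0],0,15],[[0.2,0,0],0,15],[[0.2,0,0],0,15],[[0.2,0,0],0,15],[[0.2,0,0],0,15]]' >/dev/null; python3 s.py 11
```

```text
t 27.97 th 1.4 r 17.1 z 250.83 Fup 3.6 F [-2.4 -1.3  1.5] -> 0 shift [-0.4 -0.2] down ff 0.00 + fb 0.08 = 0.09
t 28.47 th 1.8 r 16.9 z 250.73 Fup 5.7 F [-0.  -2.3  3.6] -> 11 shift [2.7 0.3] down ff 0.37 + fb -0.34 = 0.03
```

```bash
python3 -m inch '[[[0,-0.5,-2],0,15],[[0,-1,-6],0,15],[[0,-1,-12],0,15],[[0,-1,-19],0,15],[[0,-1,-26],0,15],[[0,-1,-31],0,15],[[0,-1,-33],0,15],[[0,-1,-33],0,15]]' && python3 -m inch '[[[8,0,0],0,15],[[24,-1,0],0,15],[[48,-2,0],0,15],[[76,-4,0],0,15],[[106,-6,0],0,15],[[136,-8,0],0,15],[[166,-10,0],0,15],[[196,-12,0],0,15],[[226,-13,0],0,15],[[256,-15,0],0,15]]' >/dev/null && python3 -m inch '[[[28,-1,0],0,15],[[52,-3,0],0,15],[[72,-4,0],0,15],[[88,-5,0],0,15],[[96,-5,0],0,15],[[99,-6,0],0,15],[[99,-6,0],0,15],[[99,-6,0],0,15],[[99,-6,0],0,15]]' >/dev/null; python3 -c "
from h import *
to([.4935,.156,.2747])
b=[]
for n in('top','scene'):
    c=grab(n);P=c['P'];np.savez(n+'4.npz',P=P,f=c['frame'])
    o=get_obs()['eef_pos'];z=P[...,2]
    q=np.linalg.norm(P[...,:2]-o[:2]-[0.0,0],axis=-1)<.04
    F=P[q&(z>.17)&(z<.186)]; print(n,len(F)); 
    if len(F): print(F.min(0).round(4),F.max(0).round(4),cv2.minEnclosingCircle(F[:,:2].astype(np.float32)))
    for a,bb in((.125,.14),(.14,.155),(.155,.17)):
        F=P[q&(z>a)&(z<bb)]
        if len(F): print(a,len(F),F.mean(0).round(4))
c=c['frame'][100:215,235:345];cv2.imwrite('pics/c4.png',cv2.resize(c,None,fx=5,fy=5,interpolation=2)[...,::-1])
"
```

```text
time_s: 29.13
eef_pos: [0.5865, -0.1869, 0.2849]
ee_rot: [0.001, 0.63, 0.776, 0.0]
wrist_force: [0.4, 0.5, -1.7]
width: 0.255
gripper_force: 29.6
t 30.7167 eef [0.4928 0.1555 0.2836] yaw_y 11.8 zaxis [-0.e+00 -3.e-04 -1.e+00] F [ 1.08  0.63 -1.71] grip 29.63445335626602 0.2554646856025554
shift [0.3 0.8 8.9] turn None
top 1
[0.4967 0.136  0.1727] [0.4967 0.136  0.1727] ((0.49674850702285767, 0.13596054911613464), 9.999999747378752e-05)
0.155 1 [0.4946 0.1365 0.1696]
scene 93
[0.4753 0.1329 0.1703] [0.5149 0.1699 0.1853] ((0.49509990215301514, 0.15160316228866577), 0.020118357613682747)
0.125 2 [0.4935 0.1479 0.138 ]
0.14 33 [0.4963 0.1508 0.1452]
0.155 9 [0.4976 0.1464 0.1644]
```

View pics/c4.png

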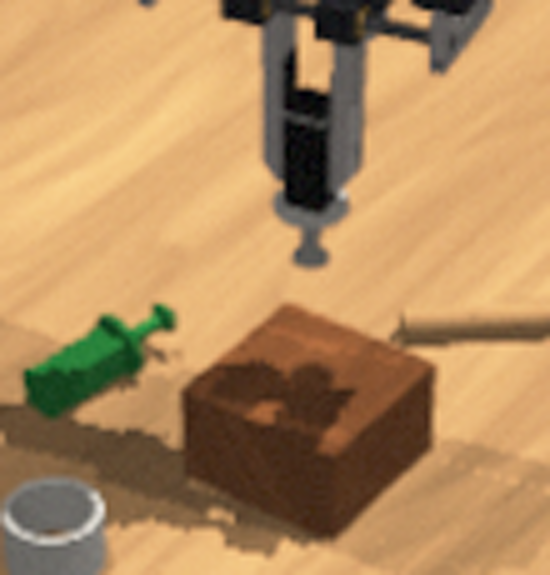

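The crop shows the tool still gripped above the rest, perhaps slightly tilted. I compare it with the pre-sweep view relative to the TCP.

```bash
python3 - <<'E'
from h import *
for n,e in(("scene2",[.588,-.1866,.2831]),("scene4",[.4928,.1555,.2836])):
    P=np.load(n+".npz")["P"]-np.array(e); z=P[...,2]; F=np.load(n+".npz")["f"].astype(int)
    q=np.hypot(P[...,0],P[...,1])<.03; print(n)
    for a,b in((-.156,-.1445),(-.1445,-.136),(-.116,-.104)):
        m=P[q&(z>a)&(z<b)]; 
        if len(m)>2: print(a,len(m),"mid",((m.min(0)+m.max(0))/2*1000).round(1),"zmin/max",(m[:,2].min()*1000).round(1),(m[:,2].max()*1000).round(1))
    m=q&(z>-.119)&(z<-.1)&(np.hypot(P[...,0]-.0015,P[...,1]+.002)>.0145)
    A=np.c_[np.ones(m.sum()),P[m][:,:2]]; s=np.linalg.lstsq(A,P[m][:,2],rcond=None)[0]; print("flange plane",m.sum(),s.round(4))
    # handle: dark pixels
    h=q&(F.sum(-1)<110)&(z<-.045)&(z>-.11)
    m=P[h]; A=np.c_[np.ones(len(m)),m[:,2]]; print("handle",len(m),np.linalg.lstsq(A,m[:,:2],rcond=None)[0].round(4))
E
```

```text
scene2
-0.156 4 mid [   3.1   -8.1 -145. ] zmin/max -145.5 -144.6
-0.1445 40 mid [   0.8   -1.2 -140.4] zmin/max -144.3 -136.6
-0.116 111 mid [   3.1   -2.5 -109.8] zmin/max -115.5 -104.1
flange plane 73 [-0.1084 -0.0565  0.0554]
handle 235 [[-0.0057  0.0008]
 [-0.1179  0.1488]]
scene4
-0.1445 25 mid [   3.2   -4.5 -139.7] zmin/max -143.1 -136.3
-0.116 72 mid [   2.3   -4.1 -110. ] zmin/max -115.9 -104.2
flange plane 53 [-0.1093  0.013  -0.0093]
handle 170 [[-0.0021 -0.0034]
 [-0.0623  0.0957]]
```

```bash
python3 -m inch '[[[1.5,0.5,5],0,15],[[2.8,1,15],0,15],[[2.8,1,28],0,15],[[2.8,1,42],0,15],[[2.8,1,54],0,15],[[2.8,1,62],0,15],[[2.8,1,66],0,15],[[2.8,1,66],0,15],[[2.8,1,66],0,15]]' ; python3 -m inch '[[[0,0,2],0,15],[[0,0,4],0,15],[[0,0,6],0,15],[[0,0,8],0,15],[[0,0,10],0,15],[[0,0,12],0,15],[[0,0,12],0,15]]'; python3 -c "
from h import *
to([.4932,.1584,.176])
c=grab('scene')['frame'][120:220,245:345];cv2.imwrite('pics/c5.png',cv2.resize(c,None,fx=5,fy=5,interpolation=2)[...,::-1])"
```

```text
time_s: 31.57
eef_pos: [0.4932, 0.1592, 0.2178]
ee_rot: [0.0, 0.63, 0.776, 0.0]
wrist_force: [-0.7, 0.1, -0.3]
width: 0.255
gripper_force: 29.6
time_s: 32.15
eef_pos: [0.4928, 0.1591, 0.2051]
ee_rot: [-0.0, 0.63, 0.776, -0.0]
wrist_force: [-0.5, -0.5, -2.4]
width: 0.254
gripper_force: 29.6
t 32.15 eef [0.4928 0.1591 0.2051] yaw_y 11.86 zaxis [-1.e-03 -1.e-04 -1.e+00] F [-0.51 -0.47 -2.43] grip 29.634388983249664 0.25435885908690825
shift [-0.8  0.2 29.1] turn None
```

View pics/c5.png

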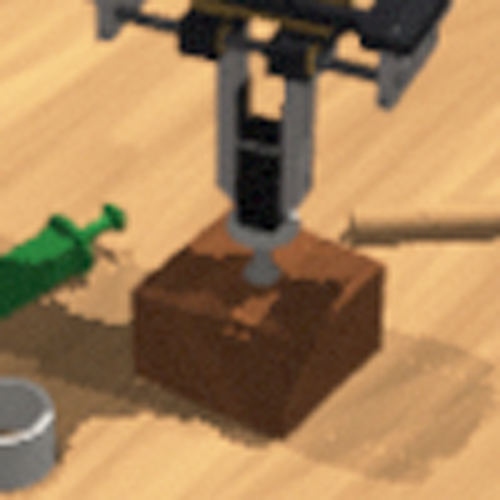

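The crop shows the cone at (263,270) entering the hole at the block's top centre, with no contact force. I continue down.

```bash
python3 -m inch '[[[-0.3,0,1],0,15],[[-0.7,0,3],0,15],[[-0.7,0,5],0,15],[[-0.7,0,7],0,15],[[-0.7,0,7],0,15]]' | grep -E "eef|wrist_f"; python3 -m inch '[[[0,0,3],0,15],[[0,0,6],0,15],[[0,0,9],0,15],[[0,0,12],0,15],[[0,0,14],0,15],[[0,0,15],0,15],[[0,0,15],0,15]]'| grep -E "eef|wrist_f"
```

```text
eef_pos: [0.493, 0.1584, 0.198]
wrist_force: [-0.7, -0.6, -2.2]
eef_pos: [0.4931, 0.1585, 0.1833]
wrist_force: [0.5, 1.2, -2.2]
```

```bash
python3 -m inch '[[[0,0,1.5],0,15],[[0,0,3],0,15],[[0,0,4.5],0,15],[[0,0,6],0,15],[[0,0,6],0,15]]' | grep -E "eef|wrist_f"; python3 -m inch '[[[0,0,0.5],0,15],[[0,0,1],0,15],[[0,0,1],0,15],[[0,0,1],0,15]]'| grep -E "eef|wrist_f"
```

```text
eef_pos: [0.4931, 0.1585, 0.1773]
wrist_force: [0.1, -0.0, -1.5]
eef_pos: [0.4933, 0.1585, 0.1767]
wrist_force: [0.5, -0.1, -2.3]
```

```bash
python3 -m inch '[[[0,0,0.5],0,15],[[0,0,1],0,15],[[0,0,1],0,15],[[0,0,1],0,15]]'| grep -E "eef|wrist_f"; python3 -m inch '[[[0,0,0.5],0,15],[[0,0,0.5],0,15],[[0,0,0.5],0,15]]'| grep -E "eef|wrist_f"
```

```text
eef_pos: [0.4932, 0.1585, 0.1757]
wrist_force: [0.6, 0.1, -2.8]
eef_pos: [0.4932, 0.1585, 0.1752]
wrist_force: [0.2, -0.0, -2.6]
```

```bash
python3 -m inch '[[[0,0,0.5],0,15],[[0,0,1],0,15],[[0,0,1],0,15],[[0,0,1],0,15]]'| grep -E "eef|wrist_f"; python3 -m inch '[[[0,0,0.5],0,15],[[0,0,0.5],0,15],[[0,0,0.5],0,15]]'| grep -E "eef|wrist_f"
```

```text
eef_pos: [0.4933, 0.1585, 0.1747]
wrist_force: [-1.2, -0.4, 1.6]
eef_pos: [0.4933, 0.1585, 0.1747]
wrist_force: [-2.1, -0.8, 5.8]
```

```bash
python3 -m inch '[[[0,0,0],0,26],[[0,0,0],0,28],[[0,0,0],0,30],[[0,0,0],0,34],[[0,0,0],0,40],[[0,0,0],0,60],[[0,0,0],0,80],[[0,0,0],0,80],[[0,0,0],0,80],[[0,0,0],0,80]]'; python3 -m inch '[[[0,0,-5],0,80],[[0,0,-20],0,80],[[0,0,-40],0,80],[[0,0,-65],0,80],[[0,0,-90],0,80],[[0,0,-115],0,80],[[0,0,-130],0,80],[[0,0,-130],0,80],[[0,0,-130],0,80]]'; python3 - <<'E'
from h import *
c=grab("scene");P=c["P"];z=P[...,2];q=np.hypot(P[...,0]-.4935,P[...,1]-.155)<.03
t=q&(z>.118)&(z<.14);print(np.nanmedian(z[t]),z[t].max(),cv2.minAreaRect(P[t][:,:2].astype(np.float32)))
x=c["frame"][120:220,245:345];cv2.imwrite('pics/c6.png',cv2.resize(x,None,fx=5,fy=5,interpolation=2)[...,::-1])
E
```

```text
time_s: 35.95
eef_pos: [0.4933, 0.1585, 0.1737]
ee_rot: [0.0, 0.63, 0.776, 0.0]
wrist_force: [0.1, -0.7, 0.1]
width: 0.74
gripper_force: 0.0
time_s: 36.7
eef_pos: [0.4935, 0.1586, 0.3047]
ee_rot: [0.001, 0.63, 0.776, 0.001]
wrist_force: [-0.2, -0.5, -1.1]
width: 0.848
gripper_force: 0.0
0.12510017747228808 0.12906667273482786 ((0.4945855140686035, 0.1537759155035019), (0.025826934725046158, 0.028704511001706123), 14.222854614257812)
```

View pics/c6.png

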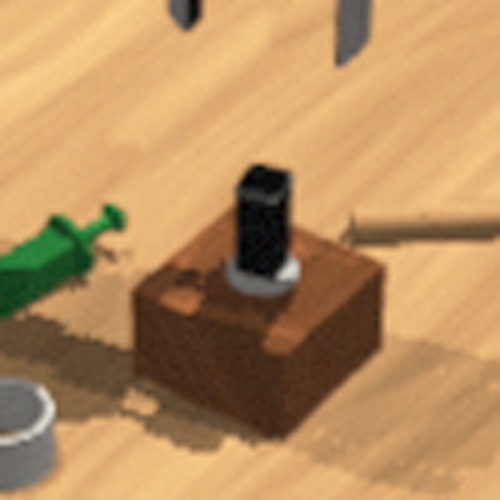

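The tool stands upright at (263,225) in its rest, seated on its flange and released, at the same spot as at the start.

```bash
python3 -c "
from workcell import *
print(sign_off())"
```

```text
the job is handed in; nothing more can be done
None
```

I ran the blade once round the tube's inner edge, put the tool back upright in its rest, let go and handed the job in at about 37 s; no verdict came back. Contact looked in range in every part I could read, though it got light near 45° (about 1–3 N upward for roughly a second, after a near-lift) before I pressed on.

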